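# Cock and trip a bench pin setter

## Task

Use the bench pin setter to drive the brass pin fully home in the white terminal housing: swing the striker back by its black grip post until the latch catches it, without forcing it hard into the rubber buffer behind, let go so that the latch alone holds it, then press the black trip pad so that the striker flies and knocks the pin in. Press only as hard as needed, keep the fingers off the pin, and leave the meter, the cutters and the carton where they are.

Things in the scene. Friction and masses are not known exactly. Their poses are not given: they have to be found in the camera images.
- setter: fixed grey base plate (285 x 250 x 12 mm). Origin on the table under the striker's pivot, z up; it spans -185..100 mm in its x, -35..215 mm in its y. Its aluminium latch (up to 57 mm high, outside the striker's nose) has a bevelled spring bolt that the nose pushes aside over the last 20 mm (up to 6 N more at the grip) until it snaps in behind (the extra drops). Let go sooner, it flies back
- setter_pivot (a point): point on the striker's upright pivot axis, 85 mm above the table. About 3 mm of travel at the grip beyond where the caught striker rests on the bolt, it meets a rubber-faced spring buffer that adds 3.5 N per further mm. A pull of 16 to 18 N is thus surely past the catch; above 25 N is too hard. When let back, a caught striker stops on the bolt and the pull falls to nothing
- striker (a joint): angle (rad) of the striker, a flat steel arm (20 mm wide, top 44 mm above the table) swinging level about its pivot: 0 = along the setter's +y, hammer face home; grows counterclockwise from above (to the setter's -x) as cocked. A spring pulls it to 0: about 3 N at the grip at first, 7 to 9 N cocked. Its nose is clamped anew each time, so the latch catches it at an angle, not told, of 0.62 to 0.88
- striker_grip (a point): the upright black round grip post on the striker, 16 mm in diameter, 130 mm from the pivot, from 44 to 107 mm above the table; this point lies on its axis 85 mm above the table. When cocked, the latch stands 35 mm outside it: keep fingertips 60 mm or more above the table there
- pin (a joint): how far (m) the square brass pin has been knocked in from its first place: 0 when 12 mm proud, 0.012 when fully home (flush with the housing's face). It slides stiffly (15 N) and stays where it is
- pin_head (a point): centre of the face of the 10 x 10 mm brass pin that the hammer face strikes, 37 mm above the table; the pin points along the setter's x into the white housing
- trip (a joint): how far (m) the trip pad is down: 0 up, 0.014 fully down (a hard stop). It is linked to the latch bolt and springs back by itself; at 5 to 8 mm the bolt lets the cocked striker go. It takes 2 to 5 N
- trip_top (a point): centre of the top of the trip pad, a black square 34 x 34 mm pad on a grey housing, its top 56 mm above the table when up; it is pressed straight down. It stands to the robot's side of the pivot, 115 mm from it along the setter's -x
- meter_mid (a point): centre of a loose red multimeter 75 x 140 x 38 mm lying beside the setter; leave alone
- cutters_mid (a point): middle of a loose pair of side cutters with red handles, 150 mm long, 18 mm high, lying beside the setter; leave alone
- carton_mid (a point): centre of a loose open cardboard carton 90 x 130 x 55 mm beyond the setter; leave alone

How it is judged:
By the outcome, as a careful person would: the job done as asked, in the order asked, and still so for the second after the job is handed in, with the robot touching nothing.
It also fails if it takes over 72 s, if anything falls off the work surface, if the arm or the gripper's body presses on something with over 40 N, if the wrist force passes 120 N, or if a joint passes its speed limit or range.

## Robot

A 7-joint arm with a two-finger parallel gripper is mounted at the origin on the work surface. World frame = base frame: x ahead of the robot, y to its left, z up, the work surface at z = 0. Lengths are in m, angles in rad, forces in N, time in s.
With the tool pointing down it reaches from about 0.4 to 0.85 m from the base axis. Payload 4.4 kg.
Tool frame: the origin (TCP) lies where the fingers leave the gripper's body, on its centre line; the fingertips stand 97 mm ahead of it and the grasp point (between the pads) lies 78 mm ahead of it; y points along the fingers, x is the direction in which the jaws open and shut, and the axes are right-handed (so a half turn about y gives the same grasp; the last joint's range is limited). The gripper opens to 94 mm and grips with 3 to 60 N. Pads are 16 mm wide; open, the fingers measure 119 mm over their backs; the gripper's body (75 mm by 177 mm) begins 78 mm behind the grasp point.
Start: joints at [1.275, 0.628, 0.038, 1.517, -0.027, 0.996, -0.02], TCP at [0.148, -0.633, 0.303] pointing down, gripper open.
Joint ranges: [-3.06, 3.06], [-0.37, 2.12], [-1.25, 1.32], [0.18, 2.47], [-1.1, 4.24], [0.23, 1.98], [-2.94, 2.94]. Speed limits (rad/s): [2.57, 2.57, 3.14, 3.14, 3.14, 3.14, 3.14].

## Interface

Orientations are given as a unit quaternion [w, x, y, z].
In Python, from plant import env, snapshot gives the robot as it stands. The module is installed in compiled form; this text tells all that it offers.
- The arm moves only by the tool play_rows, never from a script. Its argument "deltas" is a list of rows, each a list of 3 entries, a list of its own where there are three numbers: the closure, from -1 (fully open) to 1 (shut), then the shift along the tool's x, y, z in mm, then the turn, a rotation vector about the tool's x, y, z in rad. In form: [[claw, [dx, dy, dz], [rx, ry, rz]], ...]. A call has 1 to 20 rows; each row shifts and turns the pose as measured when the row begins, along the tool's axes as they then stand; what a row does not reach is not made up. A row lasts 1/8 s, in which the tool goes at most 62.5 mm and 10.7 degrees, less where a joint would pass 70% of its speed; a pose out of reach is approached as far as the arm can. A call is refused whole if a number of a shift passes 62.5 or a number of a turn 0.188, either way. A call with a gripper value outside its range is refused whole. The fingers move at their own pace and stop on an object; "newtons" is the grip in N (left out, the last holds). Time passes only in rows, so rows that do not move let the fingers close. It gives the time, the measured TCP pose, the force and the opening at its end, in the units of the state.
- env.get_obs(): the state, without advancing time (a new reading comes with each control period).
- snapshot(name): name is "scene" or "top"; returns a dict with "img" (420x560x3 uint8, blue, green, red), "fx", "fy", "cx", "cy" (pixels), "world_to_cam" (4x4, takes a point from world to camera coordinates). Camera axes: x right, y down, z forward; pixel columns grow to the right and rows downward; lengths in m; the calibration is good to about 2 mm. A picture is of the moment at which its call begins. There is no depth.
- env.close_job(): hands the job in, once; it reports no verdict.
The state is a dict: "time": time; "joints": joint angles; "qd": joint speeds; "joint_efforts": joint torques, N m; "position": TCP position; "eef_rot": TCP orientation; "wrist_force": force on the tool from outside, world axes, zero at the start; "wrist_torque": the same for the moment, N m; "width": finger opening in m.
Only numpy, scipy, OpenCV 4.12 (cv2) and the standard library are available. Lean on these libraries where they do the work, as an engineer would, in place of code of your own. Each camera call takes 0.05 s, during which the arm holds its last target. There are 200 camera calls.

## Working session

There is one attempt and no reset: what is moved stays moved. The work goes in short steps, Python scripts to look and compute and a tool call to move; the robot and the scene stay as the last step left them, time stands still between calls to the robot, and variables do not carry over. Pictures are saved under pics/ and viewed, about 8 in all and at most 12, crops included, and the job is handed in when it is done.

Besides the shell and the picture viewer there is one more tool, called after ">>>" as name([rows], argument=value, ...), one row to a line, values as JSON. play_rows: Moves the arm, as the interface text tells. Its arguments: {"type":"object","properties":{"deltas":{"type":"array","items":{"type":"array"}},"newtons":{"type":"number"}},"required":["deltas"]}

```bash
mkdir -p pics; cat > h.py <<'E'
import numpy as np, cv2
from plant import env, snapshot
def ray(s,u,v,z):
    W=np.array(s["world_to_cam"]);R=W[:3,:3];t=W[:3,3];c=-R.T@t
    d=R.T@np.array([(u-s["cx"])/s["fx"],(v-s["cy"])/s["fy"],1]);return c+d*(z-c[2])/d[2]
def proj(s,p):
    q=np.array(s["world_to_cam"])@np.r_[p,1];return q[0]/q[2]*s["fx"]+s["cx"],q[1]/q[2]*s["fy"]+s["cy"]
E
python3 - <<'E'
from h import *
import pickle
for n in("scene","top"):
    s=snapshot(n);cv2.imwrite(f"pics/{n}0.png",s["img"] );pickle.dump(s,open(n+".pkl","wb"))
    print(n,s["fx"],np.round(s["world_to_cam"],3).tolist())
o=env.get_obs();print({k:np.round(v,3).tolist() for k,v in o.items()})
E
```

```text
scene 433.99148129440556 [[-0.695, 0.719, 0.003, 0.408], [0.552, 0.536, -0.639, -0.338], [-0.461, -0.442, -0.77, 1.285], [0.0, 0.0, 0.0, 1.0]]
top 395.0554320151937 [[-0.001, -1.0, 0.002, 0.049], [-0.996, 0.0, -0.09, 0.672], [0.09, -0.002, -0.996, 0.659], [0.0, 0.0, 0.0, 1.0]]
{'time': 0.1, 'joints': [1.275, 0.629, 0.038, 1.518, -0.027, 0.996, -0.02], 'qd': [-0.0, -0.003, -0.001, -0.003, 0.001, 0.002, 0.002], 'joint_efforts': [0.003, -55.079, 1.148, -18.712, -0.052, 0.019, 0.0], 'position': [0.148, -0.632, 0.302], 'eef_rot': [0.554, -0.554, 0.44, -0.439], 'wrist_force': [-0.045, -0.044, -0.283], 'wrist_torque': [0.03, 0.008, -0.014], 'width': 0.094}
```

View pics/top0.png

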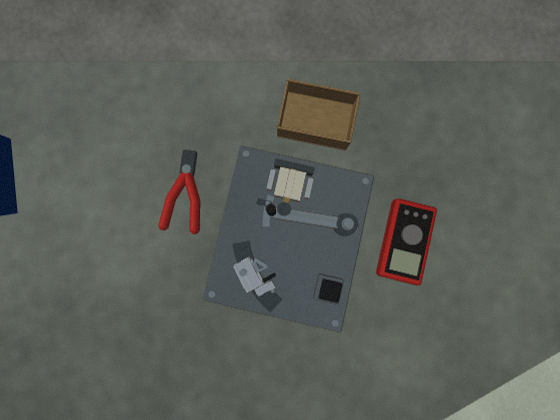

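View pics/scene0.png

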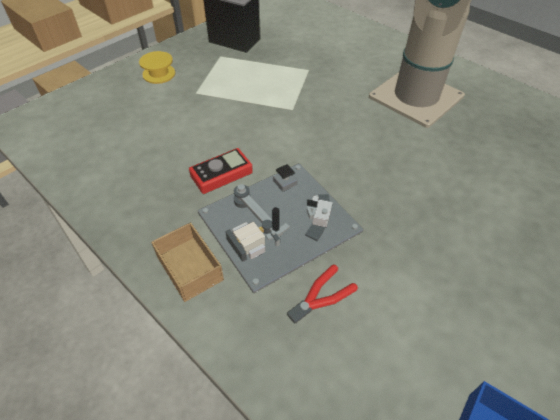

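The top view shows the plate corners at (241,146), (373,176), (341,331) and (205,300). The pivot is at (346,224), the trip pad at (330,290) and the grip post at about (271,210). I'll fit the setter pose to these points.

```bash
python3 - <<'E'
from h import *
import pickle
from scipy.optimize import least_squares
s=pickle.load(open("top.pkl","rb"));sc=pickle.load(open("scene.pkl","rb"))
P=[(100,215,12,241,146),(100,-35,12,373,176),(-185,-35,12,341,331),(-185,215,12,205,300),(-115,0,56,330,290.5)]
def w(p,x):
    c,n=np.cos(p[2]),np.sin(p[2]);return np.array([p[0]+c*x[0]-n*x[1],p[1]+n*x[0]+c*x[1],x[2]])
f=lambda p:np.ravel([np.subtract(proj(s,w(p,np.array(q[:3])/1000)),q[3:]) for q in P])
r=least_squares(f,[.5,-.1,0]);print(r.x,f(r.x).round(1))
for n,x in dict(pivot=(0,0,85),grip=(0,130,85),griptop=(0,130,107),trip=(-115,0,56)).items():
    W=w(r.x,np.array(x)/1000);print(n,W.round(4),np.round(proj(s,W)),np.round(proj(sc,W)))
np.save("pose.npy",r.x)
o=env.get_obs()
from scipy.spatial.transform import Rotation as R
print(R.from_quat(np.roll(o["eef_rot"],-1)).as_matrix().round(3))
big=cv2.resize(s["img"][130:340,190:400],None,fx=2.8,fy=2.8,interpolation=cv2.INTER_CUBIC);cv2.imwrite("pics/crop.png",big)
E
```

```text
[ 0.64446985 -0.0605024  -0.22436189] [-1.6 -1.4  1.1 -1.2  0.2  1.4 -3.2  0.1  3.3  0.7]
pivot [ 0.6445 -0.0605  0.085 ] [351. 222.] [240. 179.]
grip [0.6734 0.0662 0.085 ] [272. 204.] [272. 218.]
griptop [0.6734 0.0662 0.107 ] [271. 203.] [272. 211.]
trip [ 0.5324 -0.0349  0.056 ] [333. 291.] [284. 168.]
[[ 0.228 -0.     0.974]
 [-0.974  0.002  0.228]
 [-0.002 -1.    -0.   ]]
```

View pics/crop.png

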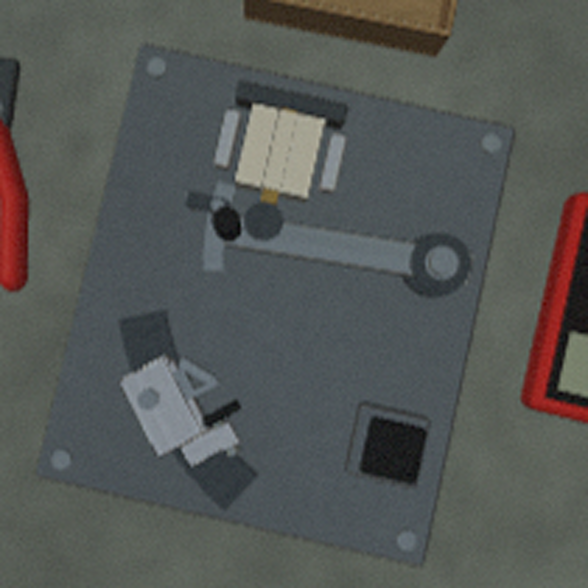

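The crop shows the parts more precisely. Full-image positions are grip top (271.1,209.3), trip (330.7,290.7), pivot screw (347.5,223.2). The latch body is at about (248,275), with its bolt facing the striker's path. I'll cross-check these with direct rays and the scene view.

```bash
python3 - <<'E'
from h import *
import pickle
s=pickle.load(open("top.pkl","rb"));sc=pickle.load(open("scene.pkl","rb"))
g=ray(s,271.1,209.3,.107);t=ray(s,330.7,290.7,.056)
print("g",g,"t",t)
for z in(.044,.055,.085):
    p=ray(s,347.5,223.2,z);print("pivot",z,p.round(4),"to grip",np.hypot(*(g-p)[:2]).round(4),np.arctan2(*(g-p)[[1,0]]).round(3),"to trip",np.hypot(*(t-p)[:2]).round(4),np.arctan2(*(t-p)[[1,0]]).round(3))
C=[ray(s,*q,.012) for q in((241.1,146.1),(372.9,175.7),(340.7,332.1),(204.3,299.6))]
for i in range(4):
    d=C[(i+1)%4]-C[i];print(C[i].round(4),np.hypot(*d[:2]).round(4),np.arctan2(d[1],d[0]).round(3))
big=cv2.resize(sc["img"][150:280,180:370],None,fx=4,fy=4,interpolation=cv2.INTER_CUBIC);cv2.imwrite("pics/crop2.png",big)
E
```

```text
g [0.66341948 0.06640968 0.107     ] t [ 0.53312315 -0.0307201   0.056     ]
pivot 0.044 [ 0.6451 -0.0621  0.044 ] to grip 0.1298 1.429 to trip 0.1163 2.868
pivot 0.055 [ 0.6445 -0.0603  0.055 ] to grip 0.1281 1.423 to trip 0.1153 2.882
pivot 0.085 [ 0.643  -0.0553  0.085 ] to grip 0.1234 1.404 to trip 0.1126 2.921
[0.787  0.1238 0.012 ] 0.2446 -1.795
[ 0.7326 -0.1146  0.012 ] 0.2825 2.92
[ 0.4569 -0.0527  0.012 ] 0.245 1.341
[0.5128 0.1859 0.012 ] 0.2812 -0.223
```

View pics/crop2.png

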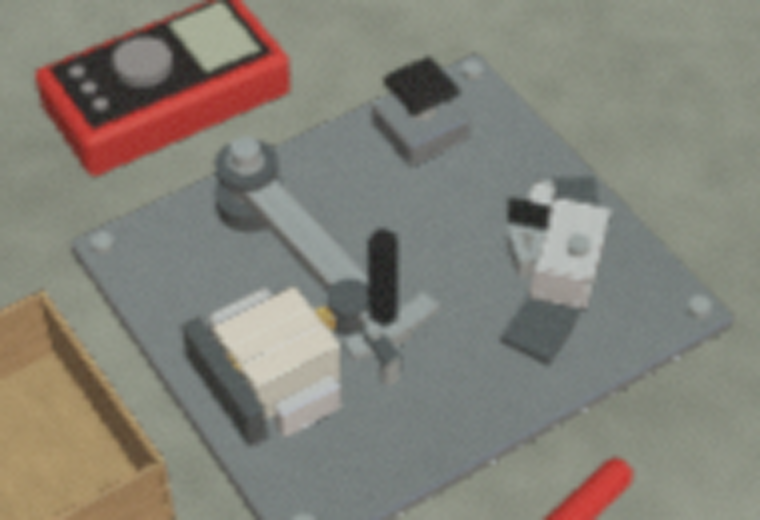

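The scene view shows an upright post with its base near the hammer at full-image (275,229) and its top at (276,209). The trip pad is at (285,171). The estimates agree to a few mm: setter yaw is about -0.224, the pivot is at about (0.645,-0.060), and the striker rests at about +0.08 rad against the proud pin. I'll arc over to the grip at safe height.

>>> play_rows([
  [-0.1, [-5, 0, 46], [0, -0.06, 0]],
  [-0.1, [-5, 0, 46], [0, -0.06, 0]],
  [-0.1, [-5, 0, 46], [0, -0.06, 0]],
  [-0.1, [-5, 0, 46], [0, -0.06, 0]],
  [-0.1, [-5, 0, 46], [0, -0.06, 0]],
  [-0.1, [-5, 0, 46], [0, -0.06, 0]],
  [-0.1, [-5, 0, 46], [0, -0.06, 0]],
  [-0.1, [-5, 0, 46], [0, -0.06, 0]],
  [-0.1, [-5, 0, 46], [0, -0.06, 0]],
  [-0.1, [-5, 0, 46], [0, -0.06, 0]],
  [-0.1, [-5, 0, 46], [0, -0.06, 0]],
  [-0.1, [-5, 0, 46], [0, -0.06, 0]],
  [-0.1, [-5, 0, 46], [0, -0.06, 0]],
  [-0.1, [-5, 0, 46], [0, -0.06, 0]],
  [-0.1, [-5, 0, 46], [0, -0.06, 0]],
  [-0.1, [-5, 0, 46], [0, -0.06, 0]],
], newtons=30)

```text
time: 2.1
position: [0.654, -0.1108, 0.2928]
eef_rot: [0.697, -0.694, 0.132, -0.122]
wrist_force: [0.5, -0.4, 0.4]
width: 0.0515
```

```bash
cat >> h.py <<'E'
from scipy.spatial.transform import Rotation as Ro
def st(target=None,psi=None):
    o=env.get_obs();M=Ro.from_quat(np.roll(o["eef_rot"],-1));A=M.as_matrix();p=np.array(o["position"])
    h=np.arctan2(A[1,0],A[0,0])
    print("t",round(o["time"],2),"p",(p*1000).round(1),"psi",round(h,3),"ydir",A[:,1].round(3),"F",np.round(o["wrist_force"],1),"w",round(o["width"]*1000,1),"j",np.round(o["joints"],2))
    if target is not None: print("tool-frame shift mm",(A.T@(np.array(target)-p)*1000).round(1),"turn y",None if psi is None else round(-(psi-h),3))
    if psi is not None:
        T=np.array([[np.cos(psi),-np.sin(psi)],[np.sin(psi),np.cos(psi)]])
        B=np.c_[[np.cos(psi),np.sin(psi),0],[0,0,-1],[-np.sin(psi),np.cos(psi),0]]
        print("full rotvec tool",(M.inv()*Ro.from_matrix(B)).as_rotvec().round(3))
    return o
E
python3 - <<'E'
from h import *
import pickle
sc=pickle.load(open("scene.pkl","rb"))
print(ray(sc,275.75,208.9,.107),ray(sc,285.2,171.2,.056))
st([.664,.0655,.25],-.146)
E
```

```text
[0.66448271 0.06771326 0.107     ] [ 0.53719107 -0.0258074   0.056     ]
t 2.1 p [ 654.  -110.8  292.8] psi -0.361 ydir [-0.013  0.007 -1.   ] F [ 0.5 -0.4  0.4] w 51.5 j [ 0.25  0.67 -0.22  1.47  0.15  1.03 -0.36]
tool-frame shift mm [-52.2  43.8 168.4] turn y -0.215
full rotvec tool [-0.003 -0.215 -0.014]
```

>>> play_rows([
  [-0.1, [-13, 10, 42], [0, 0, 0]],
  [-0.1, [-13, 10, 42], [0, 0, 0]],
  [-0.1, [-13, 10, 42], [0, 0, 0]],
  [-0.1, [-13, 10, 42], [0, 0, 0]],
  [-0.1, [0, 0, 0], [0, -0.11, -0.007]],
  [-0.1, [0, 0, 0], [0, -0.11, -0.007]],
  [-0.1, [0, 0, 0], [0, 0, 0]],
])

```text
time: 2.98
position: [0.6625, 0.078, 0.2486]
eef_rot: [0.708, -0.704, 0.046, -0.042]
wrist_force: [-0.4, 0.7, -0.2]
width: 0.0518
```

```bash
python3 - <<'E'
from h import *
st([.664,.067,.170],-.146)
a=snapshot("top");b=snapshot("scene")
x=cv2.resize(a["img"][130:300,190:400],(400,324));y=cv2.resize(b["img"][130:280,180:370],(400,316))
cv2.imwrite("pics/ab.png",np.hstack([cv2.resize(x,(400,320)),cv2.resize(y,(400,320))]))
E
```

```text
t 2.98 p [662.5  78.  248.6] psi -0.125 ydir [-0.005  0.006 -1.   ] F [-0.4  0.7 -0.2] w 51.8 j [-0.    0.72 -0.27  1.51  0.21  0.94 -0.46]
tool-frame shift mm [  3.4  78.6 -11.2] turn y 0.021
full rotvec tool [-0.005  0.021 -0.006]
```

View pics/ab.png

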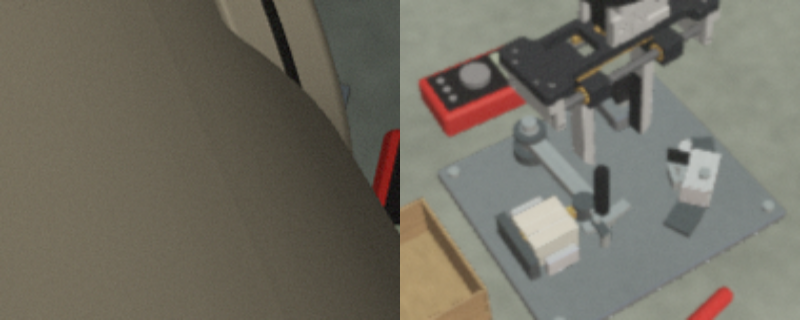

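The top view is blocked by the arm. The scene view shows the two fingers above the post and straddling it. I'll correct the offset, descend and close gently.

>>> play_rows([
  [-0.1, [3, 0, -11], [0, 0, 0]],
  [-0.1, [0, 40, 0], [-0.005, 0.02, -0.006]],
  [-0.1, [0, 36, 0], [0, 0, 0]],
  [-0.1, [0, 0, 0], [0, 0, 0]],
])

```text
time: 3.58
position: [0.666, 0.0604, 0.1722]
eef_rot: [-0.704, 0.706, -0.054, 0.057]
wrist_force: [0.4, -0.5, 0.2]
width: 0.0516
```

```bash
python3 - <<'E'
from h import *
st([.664,.067,.170],-.146)
b=snapshot("scene")
cv2.imwrite("pics/c.png",cv2.resize(b["img"][130:260,200:360],(640,520),interpolation=cv2.INTER_CUBIC))
E
```

```text
t 3.58 p [666.   60.4 172.2] psi -0.157 ydir [ 0.004 -0.003 -1.   ] F [ 0.4 -0.5  0.2] w 51.6 j [ 0.    0.81 -0.24  1.57  0.25  0.79 -0.49]
tool-frame shift mm [-3.   2.2  6.2] turn y -0.011
full rotvec tool [ 0.003 -0.011  0.004]
```

View pics/c.png

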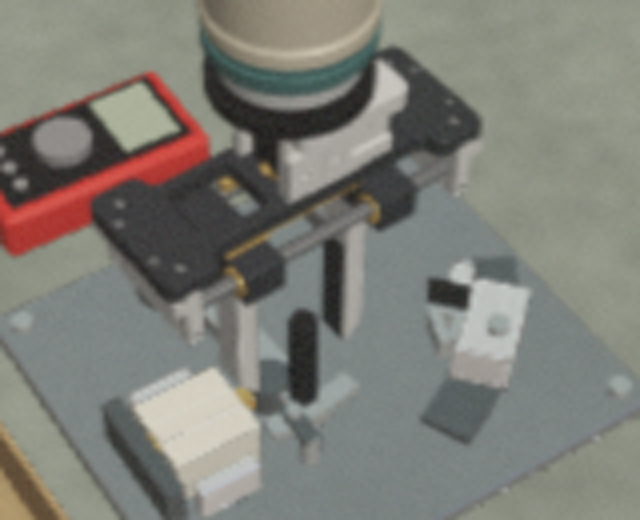

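The post stands between the pads and about 6 mm towards tool +z. I'll shift there, biased so that the pin-side finger touches first, and close lightly.

>>> play_rows([
  [-0.1, [-5, 0, 7], [0, 0, 0]],
  [-0.1, [0, 0, 0], [0, 0, 0]],
  [0.4, [0, 0, 0], [0, 0, 0]],
  [0.7, [0, 0, 0], [0, 0, 0]],
  [1, [0, 0, 0], [0, 0, 0]],
  [1, [0, 0, 0], [0, 0, 0]],
  [1, [0, 0, 0], [0, 0, 0]],
], newtons=8)

```text
time: 4.5
position: [0.6642, 0.0695, 0.1793]
eef_rot: [-0.705, 0.705, -0.052, 0.06]
wrist_force: [-0.2, -0.6, 2.2]
width: 0.0161
```

```bash
python3 - <<'E'
from h import *
st([.664,.067,.170],-.146)
E
```

```text
t 4.5 p [664.2  69.5 179.3] psi -0.158 ydir [ 0.012 -0.002 -1.   ] F [-0.2 -0.6  2.2] w 16.1 j [-0.01  0.8  -0.24  1.57  0.24  0.79 -0.51]
tool-frame shift mm [ 0.1  9.3 -2.5] turn y -0.012
full rotvec tool [-0.    -0.012  0.012]
```

The jaws hold the post (16.1 mm). I'll lower slightly, firm up the grip, and swing about the pivot.

>>> play_rows([
  [1, [0, 7, -1], [0, 0, 0]],
  [1, [-6.5, 1, -0.2], [0, -0.05, 0]],
  [1, [-6.5, 0.5, -0.2], [0, -0.05, 0]],
  [1, [-6.5, 0.5, -0.2], [0, -0.05, 0]],
  [1, [-6.5, 0.5, -0.2], [0, -0.05, 0]],
], newtons=30)

```text
time: 5.12
position: [0.643, 0.0713, 0.1773]
eef_rot: [0.707, -0.707, -0.027, 0.008]
wrist_force: [3.1, -0.0, 4.6]
width: 0.0154
```

```bash
cat >> h.py <<'E'
def sw():
    o=st();p=np.array(o["position"]);F=np.array(o["wrist_force"]);A=Ro.from_quat(np.roll(o["eef_rot"],-1)).as_matrix();g=p+.078*A[:,1]
    d=g[:2]-np.array([.645,-.060]);a=np.arctan2(d[1],d[0]);print("grasp",(g*1000).round(1),"r",np.hypot(*d).round(4),"alpha",a.round(3),"theta",(a-1.347).round(3),"psi-(a-pi/2)",(np.arctan2(A[1,0],A[0,0])-a+np.pi/2).round(3),"pull",round(F[0]*np.sin(a)-F[1]*np.cos(a),1),"rad",round(F[0]*np.cos(a)+F[1]*np.sin(a),1))
E
python3 -c "from h import *;sw()"
```

```text
t 5.12 p [643.   71.3 177.3] psi 0.05 ydir [ 0.027  0.002 -1.   ] F [ 3.1 -0.   4.6] w 15.4 j [ 0.02  0.77 -0.29  1.65  0.31  0.73 -0.37]
grasp [645.1  71.4  99.3] r 0.1314 alpha 1.57 theta 0.223 psi-(a-pi/2) 0.051 pull 3.1 rad -0.0
```

>>> play_rows([
  [1, [-6.5, 1, -0.2], [0, -0.035, 0.015]],
  [1, [-6.5, 1, -0.2], [0, -0.035, 0.015]],
  [1, [-6.5, 1, -0.2], [0, -0.035, 0.005]],
  [1, [-6.5, 1, -0.2], [0, -0.04, 0.005]],
  [1, [-6.5, 1, -0.2], [0, -0.04, 0.005]],
  [1, [-6.5, 1, -0.2], [0, -0.04, 0.005]],
])

```text
time: 5.88
position: [0.6152, 0.068, 0.1773]
eef_rot: [0.701, -0.699, -0.106, 0.099]
wrist_force: [2.8, 1.4, 6.3]
width: 0.0154
```

```bash
python3 -c "from h import *;sw()"
```

```text
t 5.88 p [615.2  68.  177.3] psi 0.292 ydir [ 0.009  0.004 -1.   ] F [2.8 1.4 6.3] w 15.4 j [ 0.06  0.76 -0.36  1.72  0.37  0.73 -0.19]
grasp [616.   68.4  99.3] r 0.1316 alpha 1.793 theta 0.446 psi-(a-pi/2) 0.069 pull 3.1 rad 0.7
```

>>> play_rows([
  [1, [-6.5, 0, -0.3], [0, -0.03, 0.003]],
  [1, [-6.5, 0, -0.3], [0, -0.03, 0.003]],
  [1, [-6.5, 0, -0.3], [0, -0.035, 0.003]],
])

```text
time: 6.25
position: [0.6001, 0.0634, 0.1774]
eef_rot: [0.695, -0.692, -0.144, 0.135]
wrist_force: [5.2, 2.2, 0.8]
width: 0.0154
```

```bash
python3 -c "from h import *;sw()"
```

```text
t 6.25 p [600.1  63.4 177.4] psi 0.396 ydir [ 0.011  0.007 -1.   ] F [5.2 2.2 0.8] w 15.4 j [ 0.09  0.74 -0.39  1.76  0.4   0.7  -0.11]
grasp [601.   64.   99.4] r 0.1316 alpha 1.912 theta 0.565 psi-(a-pi/2) 0.055 pull 5.6 rad 0.3
```

>>> play_rows([
  [1, [-5, 0, -0.3], [0, -0.03, 0.003]],
  [1, [-5, 0, -0.3], [0, -0.03, 0.003]],
])

```text
time: 6.5
position: [0.5932, 0.0608, 0.1774]
eef_rot: [0.69, -0.686, -0.167, 0.157]
wrist_force: [5.1, 2.8, 0.1]
width: 0.0156
```

```bash
python3 -c "from h import *;sw()"
```

```text
t 6.5 p [593.2  60.8 177.4] psi 0.462 ydir [ 0.012  0.009 -1.   ] F [5.1 2.8 0.1] w 15.6 j [ 0.11  0.74 -0.41  1.78  0.42  0.69 -0.06]
grasp [594.2  61.5  99.5] r 0.1317 alpha 1.967 theta 0.62 psi-(a-pi/2) 0.066 pull 5.8 rad 0.6
```

>>> play_rows([
  [1, [-5, 0, -0.3], [0, -0.025, 0.003]],
])

```text
time: 6.62
position: [0.5899, 0.0593, 0.1774]
eef_rot: [0.688, -0.684, -0.177, 0.166]
wrist_force: [5.5, 2.9, 1.4]
width: 0.0155
```

>>> play_rows([
  [1, [-5, 0, -0.3], [0, -0.025, 0.003]],
])

```text
time: 6.75
position: [0.5866, 0.0577, 0.1774]
eef_rot: [0.686, -0.681, -0.187, 0.176]
wrist_force: [5.5, 2.3, -0.0]
width: 0.0153
```

>>> play_rows([
  [1, [-5, 0, -0.3], [0, -0.025, 0.003]],
])

```text
time: 6.88
position: [0.5835, 0.0561, 0.1774]
eef_rot: [0.683, -0.678, -0.197, 0.185]
wrist_force: [6.1, 2.8, 0.1]
width: 0.0152
```

```bash
python3 -c "from h import *;sw()"
```

```text
t 6.88 p [583.5  56.1 177.4] psi 0.546 ydir [ 0.014  0.012 -1.   ] F [6.1 2.8 0.1] w 15.2 j [ 0.13  0.73 -0.43  1.81  0.44  0.68 -0.  ]
grasp [584.6  57.   99.4] r 0.1317 alpha 2.047 theta 0.7 psi-(a-pi/2) 0.069 pull 6.7 rad -0.4
```

>>> play_rows([
  [1, [-5, 0, -0.3], [0, -0.025, 0.003]],
])

```text
time: 7.0
position: [0.5811, 0.0548, 0.1775]
eef_rot: [0.681, -0.675, -0.207, 0.193]
wrist_force: [7.9, 4.2, -4.8]
width: 0.0156
```

>>> play_rows([
  [1, [-5, 0, -0.3], [0, -0.025, 0.003]],
])

```text
time: 7.12
position: [0.5792, 0.0536, 0.1775]
eef_rot: [0.678, -0.672, -0.218, 0.201]
wrist_force: [9.8, 4.5, -4.3]
width: 0.0157
```

>>> play_rows([
  [1, [-5, 0, -0.3], [0, -0.025, 0.003]],
])

```text
time: 7.25
position: [0.5776, 0.0525, 0.1774]
eef_rot: [0.676, -0.669, -0.229, 0.209]
wrist_force: [10.3, 3.9, -4.7]
width: 0.0158
```

```bash
python3 -c "from h import *;sw()"
```

```text
t 7.25 p [577.6  52.5 177.4] psi 0.63 ydir [ 0.023  0.018 -1.   ] F [10.3  3.9 -4.7] w 15.8 j [ 0.15  0.72 -0.45  1.84  0.47  0.66  0.06]
grasp [579.4  53.9  99.5] r 0.1315 alpha 2.093 theta 0.746 psi-(a-pi/2) 0.107 pull 10.9 rad -1.8
```

>>> play_rows([
  [1, [-5, 0, 0], [0, -0.01, 0.008]],
])

```text
time: 7.38
position: [0.5763, 0.0517, 0.1775]
eef_rot: [0.674, -0.667, -0.234, 0.213]
wrist_force: [10.2, 4.1, -4.6]
width: 0.0153
```

>>> play_rows([
  [1, [-5, 0, 0], [0, -0.01, 0.008]],
])

```text
time: 7.5
position: [0.5751, 0.0511, 0.1775]
eef_rot: [0.673, -0.666, -0.238, 0.217]
wrist_force: [10.8, 4.8, -4.5]
width: 0.0155
```

```bash
python3 -c "from h import *;sw()"
```

```text
t 7.5 p [575.1  51.1 177.5] psi 0.656 ydir [ 0.025  0.019 -1.   ] F [10.8  4.8 -4.5] w 15.5 j [ 0.16  0.72 -0.46  1.85  0.48  0.65  0.08]
grasp [577.1  52.5  99.5] r 0.1314 alpha 2.114 theta 0.767 psi-(a-pi/2) 0.113 pull 11.7 rad -1.5
```

>>> play_rows([
  [1, [-6.5, 0, 0], [0, -0.01, 0.01]],
])

```text
time: 7.62
position: [0.5732, 0.0499, 0.1775]
eef_rot: [0.671, -0.665, -0.243, 0.222]
wrist_force: [10.2, 6.4, -5.6]
width: 0.0157
```

>>> play_rows([
  [1, [-6.5, 0, 0], [0, -0.01, 0.01]],
])

```text
time: 7.75
position: [0.5705, 0.0483, 0.1774]
eef_rot: [0.669, -0.663, -0.246, 0.227]
wrist_force: [7.4, 4.2, -3.7]
width: 0.0154
```

```bash
python3 -c "from h import *;sw()"
```

```text
t 7.75 p [570.5  48.3 177.4] psi 0.683 ydir [ 0.023  0.017 -1.   ] F [ 7.4  4.2 -3.7] w 15.4 j [ 0.17  0.72 -0.47  1.86  0.49  0.65  0.1 ]
grasp [572.4  49.6  99.5] r 0.1315 alpha 2.156 theta 0.809 psi-(a-pi/2) 0.097 pull 8.5 rad -0.6
```

The pull dropped from about 12 N to 8.5 N, so the bolt seems to have snapped in. I'll continue gently into the buffer's first contact to be sure.

>>> play_rows([
  [1, [-5, 0, 0], [0, -0.01, 0.008]],
])

```text
time: 7.88
position: [0.5689, 0.0472, 0.1774]
eef_rot: [0.667, -0.662, -0.251, 0.232]
wrist_force: [8.9, 4.2, -3.0]
width: 0.0151
```

>>> play_rows([
  [1, [-5, 0, 0], [0, -0.01, 0.008]],
])

```text
time: 8.0
position: [0.5668, 0.0459, 0.1774]
eef_rot: [0.665, -0.661, -0.255, 0.237]
wrist_force: [6.3, 3.1, -1.4]
width: 0.0152
```

```bash
python3 -c "from h import *;sw()"
```

```text
t 8.0 p [566.8  45.9 177.4] psi 0.71 ydir [ 0.021  0.015 -1.   ] F [ 6.3  3.1 -1.4] w 15.2 j [ 0.18  0.71 -0.47  1.87  0.49  0.65  0.12]
grasp [568.4  47.   99.4] r 0.1316 alpha 2.192 theta 0.845 psi-(a-pi/2) 0.089 pull 6.9 rad -1.1
```

>>> play_rows([
  [1, [-5, 0, 0], [0, -0.01, 0.008]],
])

```text
time: 8.12
position: [0.5649, 0.0446, 0.1774]
eef_rot: [0.663, -0.66, -0.259, 0.242]
wrist_force: [7.2, 4.3, -3.1]
width: 0.0157
```

>>> play_rows([
  [1, [-5, 0, 0], [0, -0.01, 0.008]],
])

```text
time: 8.25
position: [0.5631, 0.0434, 0.1774]
eef_rot: [0.661, -0.658, -0.263, 0.247]
wrist_force: [8.8, 4.9, -3.3]
width: 0.0155
```

```bash
python3 -c "from h import *;sw()"
```

```text
t 8.25 p [563.1  43.4 177.4] psi 0.737 ydir [ 0.02   0.012 -1.   ] F [ 8.8  4.9 -3.3] w 15.5 j [ 0.18  0.71 -0.48  1.88  0.5   0.65  0.14]
grasp [564.7  44.3  99.4] r 0.1317 alpha 2.227 theta 0.88 psi-(a-pi/2) 0.081 pull 9.9 rad -1.5
```

>>> play_rows([
  [1, [-5, 0, 0], [0, -0.01, 0.008]],
])

```text
time: 8.38
position: [0.5622, 0.0428, 0.1774]
eef_rot: [0.659, -0.657, -0.268, 0.251]
wrist_force: [11.5, 6.0, -6.7]
width: 0.015
```

>>> play_rows([
  [1, [-5, 0, 0], [0, -0.005, 0.008]],
])

```text
time: 8.5
position: [0.5619, 0.0425, 0.1775]
eef_rot: [0.658, -0.655, -0.272, 0.253]
wrist_force: [11.1, 7.1, -8.2]
width: 0.0158
```

```bash
python3 -c "from h import *;sw()"
```

```text
t 8.5 p [561.9  42.5 177.5] psi 0.76 ydir [ 0.024  0.013 -1.   ] F [11.1  7.1 -8.2] w 15.8 j [ 0.19  0.71 -0.48  1.88  0.51  0.64  0.16]
grasp [563.7  43.5  99.5] r 0.1316 alpha 2.236 theta 0.889 psi-(a-pi/2) 0.094 pull 13.1 rad -1.3
```

>>> play_rows([
  [1, [-6, 0, 0], [0, 0, 0.005]],
])

```text
time: 8.62
position: [0.5611, 0.0419, 0.1775]
eef_rot: [0.658, -0.654, -0.275, 0.252]
wrist_force: [12.2, 7.4, -8.5]
width: 0.0153
```

```bash
python3 -c "from h import *;sw()"
```

```text
t 8.62 p [561.1  41.9 177.5] psi 0.764 ydir [ 0.029  0.017 -0.999] F [12.2  7.4 -8.5] w 15.3 j [ 0.19  0.71 -0.48  1.89  0.51  0.63  0.16]
grasp [563.3  43.2  99.5] r 0.1316 alpha 2.24 theta 0.893 psi-(a-pi/2) 0.095 pull 14.1 rad -1.7
```

>>> play_rows([
  [1, [-7, 0, 0], [0, 0, 0]],
])

```text
time: 8.75
position: [0.5599, 0.041, 0.1774]
eef_rot: [0.658, -0.652, -0.281, 0.249]
wrist_force: [12.7, 7.9, -10.8]
width: 0.0156
```

>>> play_rows([
  [1, [0, 0, 0], [0, 0, 0]],
])

```text
time: 8.88
position: [0.5618, 0.0425, 0.1773]
eef_rot: [0.659, -0.652, -0.284, 0.248]
wrist_force: [6.5, 0.7, -1.8]
width: 0.0163
```

>>> play_rows([
  [1, [0, 0, 0], [0, 0, 0]],
])

```text
time: 9.0
position: [0.5633, 0.0438, 0.1773]
eef_rot: [0.659, -0.651, -0.286, 0.247]
wrist_force: [6.3, 3.2, 0.8]
width: 0.0157
```

```bash
python3 -c "from h import *;sw()"
```

```text
t 9.0 p [563.3  43.8 177.3] psi 0.773 ydir [ 0.047  0.031 -0.998] F [6.3 3.2 0.8] w 15.7 j [ 0.2   0.71 -0.49  1.9   0.52  0.61  0.17]
grasp [567.   46.3  99.5] r 0.1319 alpha 2.204 theta 0.857 psi-(a-pi/2) 0.139 pull 6.9 rad -1.2
```

>>> play_rows([
  [1, [0, 0, 0], [0, 0, 0]],
])

```text
time: 9.12
position: [0.5638, 0.0442, 0.1772]
eef_rot: [0.659, -0.651, -0.287, 0.247]
wrist_force: [3.4, 0.3, 4.2]
width: 0.0159
```

>>> play_rows([
  [1, [0, 0, 0], [0, 0, 0]],
])

```text
time: 9.25
position: [0.5638, 0.0442, 0.1772]
eef_rot: [0.658, -0.65, -0.287, 0.247]
wrist_force: [2.8, 0.0, 4.1]
width: 0.0158
```

>>> play_rows([
  [1, [0, 0, 0], [0, 0, 0]],
])

```text
time: 9.38
position: [0.5637, 0.0441, 0.1773]
eef_rot: [0.658, -0.65, -0.287, 0.247]
wrist_force: [3.2, 0.3, 3.8]
width: 0.016
```

```bash
python3 -c "from h import *;sw()"
```

```text
t 9.38 p [563.7  44.1 177.3] psi 0.775 ydir [ 0.048  0.032 -0.998] F [3.2 0.3 3.8] w 16.0 j [ 0.2   0.71 -0.49  1.9   0.52  0.61  0.17]
grasp [567.4  46.6  99.4] r 0.1318 alpha 2.2 theta 0.853 psi-(a-pi/2) 0.146 pull 2.8 rad -1.6
```

The striker stopped and the pull is falling, so it is resting on the bolt. One small further let-back should bring the pull to about zero before I release.

>>> play_rows([
  [1, [1, 0, 0], [0, 0, 0]],
  [1, [1, 0, 0], [0, 0, 0]],
])

```text
time: 9.62
position: [0.564, 0.0444, 0.1773]
eef_rot: [0.658, -0.651, -0.286, 0.248]
wrist_force: [1.9, 0.1, 5.7]
width: 0.0161
```

```bash
python3 -c "from h import *;sw()"
```

```text
t 9.62 p [564.   44.4 177.3] psi 0.775 ydir [ 0.045  0.029 -0.999] F [1.9 0.1 5.7] w 16.1 j [ 0.2   0.71 -0.49  1.89  0.52  0.61  0.17]
grasp [567.5  46.7  99.4] r 0.1319 alpha 2.199 theta 0.852 psi-(a-pi/2) 0.147 pull 1.6 rad -1.0
```

The striker stays put with about zero pull. I'll open and rise.

>>> play_rows([
  [0.3, [0, 0, 0], [0, 0, 0]],
  [-0.1, [0, 0, 0], [0, 0, 0]],
  [-0.1, [0, 0, 0], [0, 0, 0]],
  [-0.1, [0, -20, 0], [0, 0, 0]],
  [-0.1, [0, -40, 0], [0, 0, 0]],
  [-0.1, [0, -40, 0], [0, 0, 0]],
  [-0.1, [0, 0, 0], [0, 0, 0]],
])

```text
time: 10.5
position: [0.5549, 0.0409, 0.2759]
eef_rot: [0.659, -0.649, -0.282, 0.254]
wrist_force: [-0.1, 0.1, 0.8]
width: 0.0517
```

```bash
python3 - <<'E'
from h import *
st([.535,-.028,.24],.775)
b=snapshot("scene")
cv2.imwrite("pics/d.png",cv2.resize(b["img"][130:280,190:380],(760,600),interpolation=cv2.INTER_CUBIC))
E
```

```text
t 10.5 p [554.9  40.9 275.9] psi 0.777 ydir [ 0.032  0.027 -0.999] F [-0.1  0.1  0.8] w 51.7 j [ 0.28  0.57 -0.6   1.83  0.4   0.83  0.27]
tool-frame shift mm [-63.9  33.4 -35.1] turn y 0.002
full rotvec tool [0.003 0.002 0.042]
```

View pics/d.png

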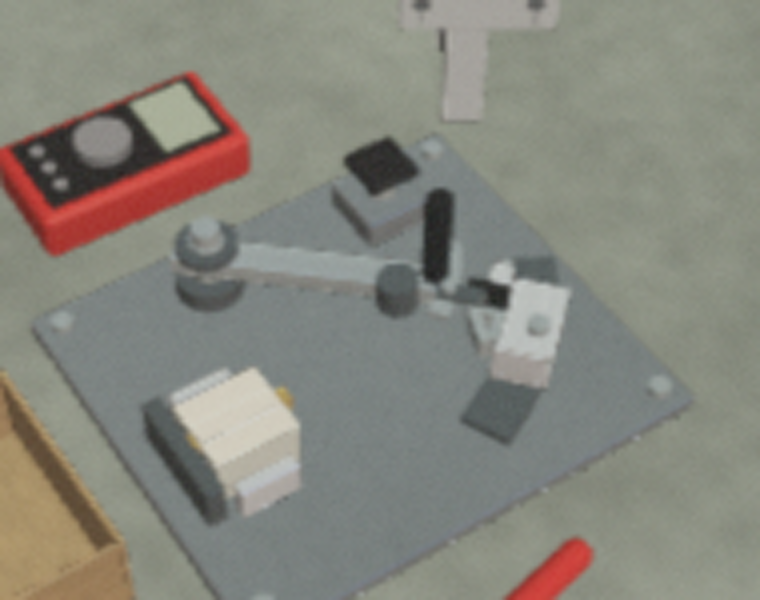

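The striker is cocked against the latch with nobody holding it, and the pin is still proud at the housing's right face. Next I'll shut the fingers and go above the trip pad.

>>> play_rows([
  [1, [0, 0, 0], [0, 0, 0.042]],
  [1, [-32, 0, -18], [0, 0, 0]],
  [1, [-32, 0, -17], [0, 0, 0]],
  [1, [0, 0, 0], [0, 0, 0]],
  [1, [0, 0, 0], [0, 0, 0]],
])

```text
time: 11.18
position: [0.5286, -0.0306, 0.2675]
eef_rot: [0.655, -0.653, -0.264, 0.274]
wrist_force: [-0.1, -0.0, -0.4]
width: 0.0054
```

```bash
python3 -c "from h import *;st([.535,-.028,.18],.775)"
```

```text
t 11.18 p [528.6 -30.6 267.5] psi 0.78 ydir [-0.015 -0.003 -1.   ] F [-0.1 -0.  -0.4] w 5.4 j [ 0.39  0.56 -0.59  1.87  0.41  0.85  0.38]
tool-frame shift mm [ 7.5 87.4 -3.5] turn y 0.005
full rotvec tool [-0.009  0.005 -0.013]
```

>>> play_rows([
  [1, [6.5, 0, -2.5], [-0.009, 0.005, -0.013]],
  [1, [0, 45, 0], [0, 0, 0]],
  [1, [0, 40, 0], [0, 0, 0]],
  [1, [0, 0, 0], [0, 0, 0]],
])

```text
time: 11.68
position: [0.5382, -0.0224, 0.1805]
eef_rot: [0.654, -0.654, -0.271, 0.267]
wrist_force: [-0.0, -0.6, 0.1]
width: 0.0004
```

```bash
python3 - <<'E'
from h import *
st([.535,-.028,.158],.775)
b=snapshot("scene")
cv2.imwrite("pics/e.png",cv2.resize(b["img"][130:250,210:360],(750,600),interpolation=cv2.INTER_CUBIC))
E
```

```text
t 11.68 p [538.2 -22.4 180.5] psi 0.781 ydir [ 0.006  0.003 -1.   ] F [-0.  -0.6  0.1] w 0.4 j [ 0.32  0.69 -0.5   1.93  0.53  0.64  0.27]
tool-frame shift mm [-6.3 22.5 -1.7] turn y 0.006
full rotvec tool [0.002 0.006 0.007]
```

View pics/e.png

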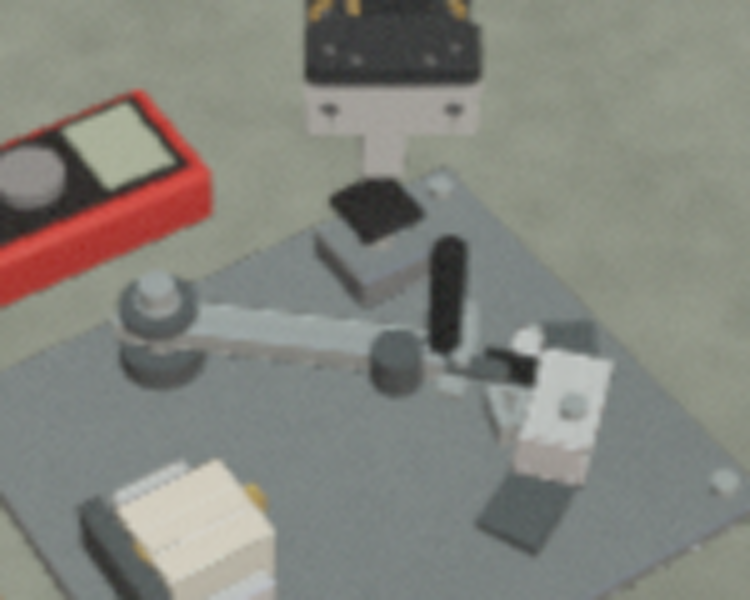

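The shut fingertips hang just over the pad: tip at crop (384,180), pad centre (378,210). Projected down they land near its centre. Lowering now.

>>> play_rows([
  [1, [-3, 0, -1], [0, 0, 0]],
  [1, [0, 20, 0], [0, 0, 0.005]],
  [1, [0, 0, 0], [0, 0, 0]],
])

```text
time: 12.1
position: [0.5402, -0.0244, 0.1643]
eef_rot: [-0.652, 0.655, 0.273, -0.265]
wrist_force: [-0.0, 0.1, 0.4]
width: 0.0007
```

>>> play_rows([
  [1, [0, 5, 0], [0, 0, 0]],
  [1, [0, 5, 0], [0, 0, 0]],
])

```text
time: 12.35
position: [0.5409, -0.0244, 0.1544]
eef_rot: [-0.652, 0.656, 0.273, -0.265]
wrist_force: [0.1, 0.9, -0.2]
width: 0.0004
```

```bash
python3 -c "from h import *;st([.535,-.028,.145],.775)"
```

```text
t 12.35 p [540.9 -24.4 154.4] psi 0.78 ydir [ 0.013 -0.    -1.   ] F [ 0.1  0.9 -0.2] w 0.4 j [ 0.29  0.73 -0.46  1.95  0.57  0.58  0.23]
tool-frame shift mm [-6.8  9.3  1.7] turn y 0.005
full rotvec tool [0.009 0.005 0.01 ]
```

>>> play_rows([
  [1, [-6, -1, 2], [0.009, 0.005, 0.012]],
  [1, [-1, 3, 0], [0, 0, 0]],
  [1, [-1, 4, 0], [0, 0, 0]],
])

```text
time: 12.72
position: [0.5339, -0.0282, 0.1488]
eef_rot: [-0.654, 0.655, 0.267, -0.268]
wrist_force: [0.6, 2.0, 3.4]
width: 0.0006
```

>>> play_rows([
  [1, [-0.5, 4, 0], [0, 0, 0]],
])

```text
time: 12.85
position: [0.5336, -0.0285, 0.1448]
eef_rot: [-0.654, 0.655, 0.267, -0.267]
wrist_force: [0.2, 1.3, 2.8]
width: 0.0006
```

```bash
python3 -c "from h import *;st([.535,-.028,.145],.775)"
```

```text
t 12.85 p [533.6 -28.5 144.8] psi 0.775 ydir [ 0.    -0.001 -1.   ] F [0.2 1.3 2.8] w 0.6 j [ 0.29  0.74 -0.45  1.96  0.57  0.57  0.23]
tool-frame shift mm [ 1.3 -0.2 -0.6] turn y 0.0
full rotvec tool [ 0.001  0.    -0.001]
```

The pad is about 8 mm down at 3 N. I'll press 1.5 mm more, then retreat and look.

>>> play_rows([
  [1, [0, 1.5, 0], [0, 0, 0]],
  [1, [0, 0, 0], [0, 0, 0]],
  [1, [0, -30, 0], [0, 0, 0]],
  [1, [0, -50, 0], [0, 0, 0]],
  [1, [0, -50, 0], [0, 0, 0]],
  [1, [0, 0, -40], [0, 0, 0]],
  [1, [0, 0, 0], [0, 0, 0]],
  [1, [0, 0, 0], [0, 0, 0]],
])

```text
time: 13.85
position: [0.5605, -0.0586, 0.2753]
eef_rot: [-0.654, 0.655, 0.265, -0.27]
wrist_force: [0.2, -0.8, -0.5]
width: 0.0001
```

```bash
python3 - <<'E'
from h import *
st()
b=snapshot("scene")
cv2.imwrite("pics/f.png",cv2.resize(b["img"][130:310,140:380],(800,600),interpolation=cv2.INTER_CUBIC))
E
```

```text
t 13.85 p [560.5 -58.6 275.3] psi 0.776 ydir [-0.006 -0.003 -1.   ] F [ 0.2 -0.8 -0.5] w 0.1 j [ 0.43  0.6  -0.59  1.78  0.42  0.9   0.43]
```

View pics/f.png

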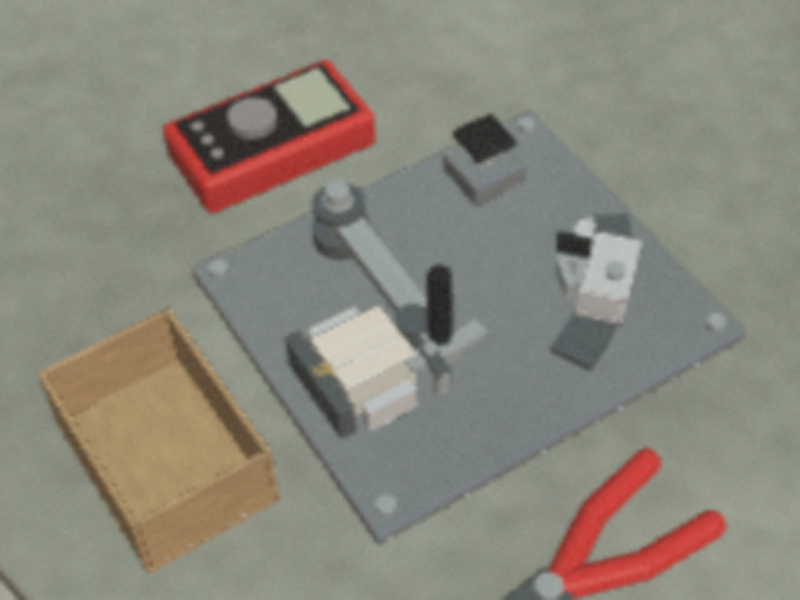

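The striker is at home with its hammer flush on the housing. The grip top is at full-image (272,210), against (272,211) predicted for angle 0. The brass has moved through to the housing's rear, and the other objects are unmoved. Handing in.

```bash
python3 -c "from h import *;env.close_job()"
```

```text
the job is handed in; nothing more can be done
```

The job is done and handed in at about 14 s of robot time: the pin looks fully home, judging by the last picture.

- **Cocking:** I swung the striker back by its grip post. The pull rose to about 12 N as the nose passed the bolt, dropped to about 7 N, then rose again at the buffer to a peak of about 15 N, well under the 25 N limit.
- **Letting go:** When let back, the striker stopped after about 5 mm. The pull fell to 1.6 N, so I opened the fingers. The picture then showed it cocked and held by the latch alone.
- **Tripping:** I pressed the trip pad about 9 mm down; the highest force I read was about 3.5 N. The striker flew when tripped.
- **Last check:** The grip top is within 1 pixel of where it should be at striker angle 0, with the hammer against the housing. No brass shows at the front, and the pin's tail shows behind the housing. The meter, the cutters and the carton look unmoved, and the arm is clear with about zero wrist force.
- **What did not agree:** My latch angle came out at about 0.85 rad at rest and 0.89 rad at the buffer, at the high end of the stated 0.62–0.88. My angle zero may be a few hundredths of a rad off. The two cameras also placed the trip pad about 6 mm apart. Neither affected the result.

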